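# Tare the sample scale through its guarded well

## Robot

A 6-joint arm with a two-finger parallel gripper is mounted at the origin on a cart in front of the work surface, level with it; the furniture and walls round the work are solid. World frame = base frame: x ahead of the robot, y to its left, z up, the work surface at z = 0. Lengths are in m, angles in rad, forces in N, time in s.
With the tool pointing down it reaches from about 0.3 to 0.75 m from the base axis. Payload 8.5 kg.
Tool frame: the origin (TCP) lies on the centre line of the jaws, within the pads' length; the fingertips stand 17 mm ahead of it and the grasp point (between the pads) lies 2 mm behind it (arm.tip_extent is the z of the fingertips in the tool frame, in m); z points along the fingers, y is the line along which they close (so a half turn about z gives the same grasp; the last joint's range is limited). The gripper opens to 85 mm and grips with 20 to 120 N. Pads are 22 mm wide; open, the fingers measure 114 mm over their backs; the gripper's body (76 mm by 85 mm) begins 54 mm behind the grasp point. The pads swing forward as they close: fully open they stand 13 mm farther back than shut.
Start: joints at [-1.477, 0.381, 1.297, -0, 1.464, -0.215], TCP at [0.167, -0.524, 0.248] pointing down, gripper open.
Joint ranges: [-3.11, 3.11], [-0.89, 2.33], [0.22, 2.48], [-1.42, 4.56], [0.17, 2.85], [-2.88, 2.88]. Speed limits (rad/s): [2.39, 2.39, 3.14, 3.14, 3.14, 3.14].

## Interface

Orientations are given as a rotation vector (axis times angle).
In Python, from workcell import arm gives the robot as it stands.
- The arm moves only by the tool move_arm, never from a script. Its argument "steps" is a list of rows, each an object with "delta_rot": the turn, a rotation vector about the tool's x, y, z in degrees, a list of three; "travel": the shift along the tool's x, y, z in cm, a list of three; "gripper": the gripper's target within -1 to 1 (fully open at 1, half-way at 0, shut at -1). A call has exactly 8 rows; each row is the pose to reach, as a shift and turn from the pose commanded when the call began, along the tool's axes at that moment; what a row does not reach only later rows make up. A row lasts 1/12 s, in which the tool goes at most 41.7 mm and 7.16 degrees, less where a joint would pass 70% of its speed; a pose out of reach is approached as far as the arm can. A call with a gripper value outside its range is refused whole. The fingers move at their own pace and stop on an object; "force" is the grip in N (left out, the last holds). Time passes only in rows, so rows that repeat a pose let the fingers close, or fill a call up. It gives the time, the measured TCP pose, the force, the opening and the grip force at its end, in the units of the state.
- arm.observe(): the state, without advancing time (a new reading comes with each control period).
- arm.camera(name): name is "scene" or "side" or "wrist"; returns a dict with "frame" (480x640x3 uint8, red, green, blue), "K" (3x3 intrinsics, pixels), "extrinsics" (4x4, takes a point from world to camera coordinates). Camera axes: x right, y down, z forward; pixel columns grow to the right and rows downward; lengths in m; the calibration is good to about 2 mm. The wrist camera is an equidistant fisheye: a pixel r from the principal point sees the ray r / f radians off the axis. A picture is of the moment at which its call begins. There is no depth.
- arm.close_job(): hands the job in; it is judged then, once.
Trained networks look in a picture, given as the dict that the camera call returned (one of the last four; its "shot" number tells which), for a name from the list of things; names that differ only in an ending like _2 or _b are one class to them, and where a whole thing is asked for, a point or a joint stands for the part that bears it (a point fixed in the world has none). Each returns a list of dicts, best first, with "confidence" (0 to 1); they miss things now and then, are a little off and sometimes report something else, mostly with a low value. They report only what shows in the picture. A call takes as long as a camera call.
- arm.find_in(picture, name): "location" ([x, y, z] in m, in world coordinates, good to about 4 mm: the middle of the surface that is visible of it).
- arm.place_of(picture, name): "location" ([x, y, z] in m, in world coordinates, good to about 4 mm: a listed point, or the origin of a listed thing).
The state is a dict: "time_s": time; "qpos": joint angles; "qvel": joint speeds; "effort": joint torques, N m; "tool_pos": TCP position; "tool_rot": TCP orientation; "force": force on the tool from outside, world axes, zero at the start; "ft_torque": the same for the moment, N m; "finger_gap": finger opening in m; "grasp_force": force on a finger pad.
Only numpy, scipy, OpenCV 4.12 (cv2) and the standard library are available. Lean on these libraries where they do the work, as an engineer would, in place of code of your own. Each camera call takes 0.05 s, during which the arm holds its last target. There are 200 camera calls.

## Task

The empty tube rack stands on the sample scale, ready to be tared. Push the sliding guard on the scale fully open, reach a fingertip down into the well beneath it and press the sunken tare key fully down, holding it there for one second; then let the key come up and push the guard fully shut again. Do not press the raised power key, and leave the rack, the tub and the thermometer where they are.

Things in the scene. Friction and masses are not known exactly. Their poses are not given: they have to be found in the camera images.
- scale: White desktop sample scale, fixed to the desk. Origin on the desk under the middle of its console; x to the rear, y to the left along the console, z up. Console 110 (x) x 230 (y) x 50 mm high, centred on the origin, flat on top, with a small flush display at x 24, y 80. Behind it (x 61 to 185 mm) a steel pan, top at z 46, carries the rack
- well_mouth (a point): Centre of the well's mouth, level with the console top, at x 0, y -50 mm on the scale; axes as the scale's. The well is 36 (x) by 52 mm (y), walls vertical, floor 28 mm down, the tare key over its floor. Two rails 5 mm high run along y at 27.5 mm in front of and behind this point, guiding the guard from here to the left
- tare_key_top (a point): Centre of the top face of the tare key (grey flat cap, 28 by 42 mm, long side along the scale's y), also the horizontal centre of the well; 16 mm below the console top when the key is up; axes as the scale's. Hidden under the guard until that is opened
- tare (a joint): Travel of the tare key in m: 0 up, 0.005 fully down. Sprung: 1.5 N starts it, 4 N holds it fully down; it comes up by itself when released
- guard_rib (a point): Middle of the top edge of the guard's finger rib; moves with the guard; axes as the scale's. The guard is a grey plate 49 (x) by 60 (y) by 3 mm lying on the console top; across its middle stands a rib 40 mm long (x), 8 mm thick (y), whose top is 24 mm above the console top and 21 mm above the plate
- guard (a joint): Position of the guard in m along the scale's +y: 0 shut (centred over the well), 0.060 fully open at its stop, clear of the well. It slides with about 1.2 N of friction, stays where it is left, and may start a little open
- power_key (a joint): Travel of the raised power key in m: 0 up, 0.004 fully down; about 1 N starts it, 3 N holds it down
- power_key_top (a point): Centre of the top of the power key, a round grey button 16 mm across standing 5 mm above the console top, at x = -35, y = 88 mm on the scale. Not to be pressed
- rack: Empty clear tube rack, 50 by 134 by 48 mm high, loose on the scale's pan, long side about along the scale's y; origin at the centre of its underside, z up. Not to be moved
- tub: Tub of wipes with a blue screw lid, 55 mm across, 80 mm high, loose on the desk at the right of the scale; origin at the centre of its underside. Not to be moved
- thermo: White infrared thermometer lying on its side, 115 by 114 by 37 mm, loose on the desk at the left of the scale; origin at the centre of its underside. Not to be moved

How it is judged:
By the outcome, as a careful person would: the job done as asked, in the order asked, and still so for the second after the job is handed in, with the robot touching nothing.
It also fails if it takes over 48 s, if anything falls off the work surface, if the arm or the gripper's body presses on something with over 40 N, if the wrist force passes 120 N, or if a joint passes its speed limit or range.

## Working session

There is one attempt and no reset: what is moved stays moved. The work goes in short steps, Python scripts to look and compute and a tool call to move; the robot and the scene stay as the last step left them, time stands still between calls to the robot, and variables do not carry over. Pictures are saved under pics/ and viewed, at most 10 in all, crops included, and the job is handed in when it is done.

Besides the shell and the picture viewer there is one more tool, called by a JSON object that holds its "fn" and its "kwargs". move_arm: Moves the arm, as the interface text tells. Its arguments: {"type":"object","properties":{"steps":{"type":"array","items":{"type":"object","properties":{"delta_rot":{"type":"array","items":{"type":"number"}},"travel":{"type":"array","items":{"type":"number"}},"gripper":{"type":"number"}}}},"force":{"type":"number"}},"required":["steps"]}

```bash
mkdir -p pics; python3 - <<'E'
from workcell import arm
import cv2,numpy as np
s=arm.observe();print({k:np.round(v,3) for k,v in s.items()},arm.tip_extent)
for c in ("scene","side"):
    p=arm.camera(c)
    cv2.imwrite(f"pics/{c}1.png",p["frame"][:,:,::-1])
    for n in ("scale","well_mouth","guard_rib","power_key_top","tare_key_top","rack","tub","thermo"):
        for r in arm.place_of(p,n)[:1]: print(c,n,np.round(r["location"],4),round(r["confidence"],2))
E
```

```text
{'time_s': np.float64(0.0), 'qpos': array([-1.477,  0.381,  1.298,  0.   ,  1.464, -0.215]), 'qvel': array([ 0.002,  0.001,  0.002, -0.   , -0.002,  0.001]), 'effort': array([-1.0000e-03, -4.4846e+01, -2.3128e+01, -0.0000e+00,  5.0000e-03,
       -0.0000e+00]), 'tool_pos': array([ 0.167, -0.524,  0.248]), 'tool_rot': array([-3.103, -0.483, -0.   ]), 'force': array([ 0.143, -0.011, -0.467]), 'ft_torque': array([-0.004,  0.022,  0.016]), 'grasp_force': np.float64(0.0), 'finger_gap': np.float64(0.086)} 0.017
scene scale [0.5246 0.1012 0.0013] 0.83
scene well_mouth [0.5122 0.0537 0.0528] 0.69
scene guard_rib [0.5169 0.0665 0.0766] 0.8
scene power_key_top [0.5247 0.1971 0.0551] 0.38
scene rack [0.6438 0.0478 0.0499] 0.65
scene tub [ 5.461e-01 -9.290e-02 -4.000e-04] 0.82
scene thermo [ 0.6363  0.2886 -0.0039] 0.86
side scale [ 0.5285  0.1023 -0.0028] 0.86
side well_mouth [0.5143 0.0526 0.0537] 0.81
side guard_rib [0.5171 0.0686 0.0741] 0.75
side power_key_top [0.5198 0.1932 0.0539] 0.52
side rack [0.6443 0.0511 0.0478] 0.79
side tub [ 0.5451 -0.0949 -0.0026] 0.79
side thermo [ 6.401e-01  2.871e-01 -6.000e-04] 0.93
```

View pics/scene1.png

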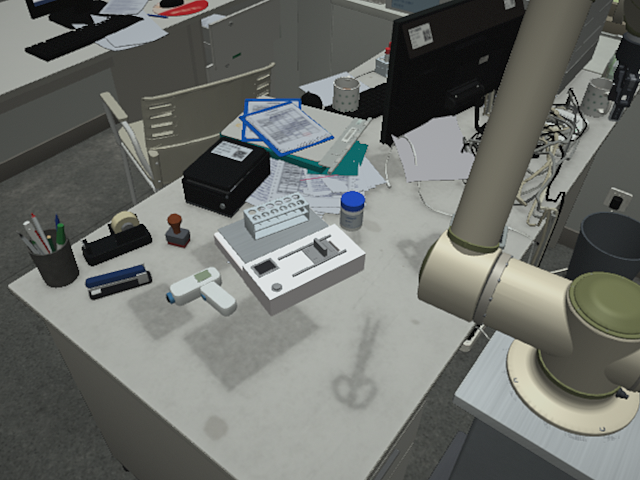

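View pics/side1.png

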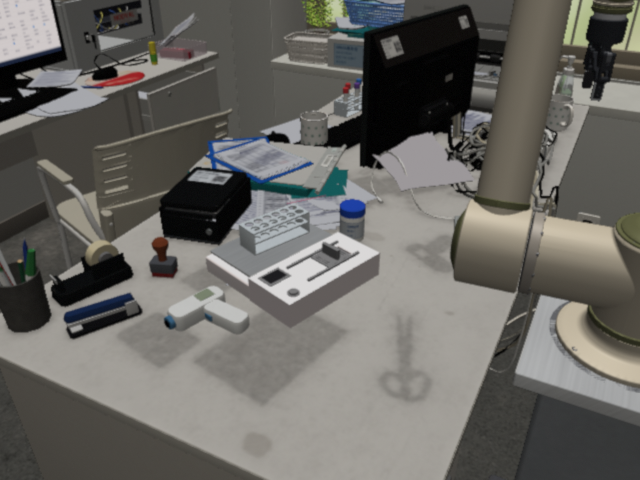

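```bash
cat >h.py <<'E'
from workcell import arm
import numpy as np
from scipy.spatial.transform import Rotation as R
def go(p,yaw_deg):
    "print travel (cm) and delta_rot (deg) from the measured pose; tool y = -(scale y), z down"
    s=arm.observe();R0=R.from_rotvec(s["tool_rot"])
    Rt=R.from_euler("z",yaw_deg,degrees=True)*R.from_rotvec([np.pi,0,0])
    print("t",s["time_s"],"pos",np.round(s["tool_pos"],4),"travel",np.round(R0.inv().apply(np.array(p)-s["tool_pos"])*100,2),
      "rot",np.round((R0.inv()*Rt).as_rotvec(degrees=True),2))
E
python3 -c "
from h import *
go([.508,.034,.2],-15)"
```

```text
t 0.9 pos [ 0.1671 -0.524   0.2483] travel [ 49.43 -42.8    4.83] rot [-0.   -0.   32.69]
```

{"fn": "move_arm", "kwargs": {"steps": [{"travel":[3.1,-2.7,0],"delta_rot":[0,0,4],"gripper":-1},{"travel":[6.2,-5.4,0],"delta_rot":[0,0,8],"gripper":-1},{"travel":[9.3,-8.1,0],"delta_rot":[0,0,12],"gripper":-1},{"travel":[12.4,-10.7,0],"delta_rot":[0,0,16],"gripper":-1},{"travel":[15.5,-13.4,0],"delta_rot":[0,0,20],"gripper":-1},{"travel":[18.6,-16.1,0],"delta_rot":[0,0,24],"gripper":-1},{"travel":[21.7,-18.8,0],"delta_rot":[0,0,28],"gripper":-1},{"travel":[24.8,-21.5,0],"delta_rot":[0,0,32.7],"gripper":-1}], "force": 40}}

```text
time_s: 1.57
tool_pos: [0.3386, -0.242, 0.2486]
tool_rot: [3.113, -0.416, 0.001]
force: [1.6, -2.0, -0.6]
finger_gap: 0.0
grasp_force: 0.0
```

```bash
python3 -c "
from h import *
go([.508,.034,.2],-15)"
```

```text
t 1.5667 pos [ 0.3386 -0.242   0.2486] travel [  9.09 -31.08   4.85] rot [ 0.02 -0.03 -0.23]
```

{"fn": "move_arm", "kwargs": {"steps": [{"travel":[1.1,-3.7,0],"delta_rot":[0,0,0],"gripper":-1},{"travel":[2.2,-7.5,0],"delta_rot":[0,0,0],"gripper":-1},{"travel":[3.3,-11.3,0],"delta_rot":[0,0,0],"gripper":-1},{"travel":[4.4,-15.1,0],"delta_rot":[0,0,0],"gripper":-1},{"travel":[5.5,-18.9,0.5],"delta_rot":[0,0,0],"gripper":-1},{"travel":[6.6,-22.7,1],"delta_rot":[0,0,0],"gripper":-1},{"travel":[7.7,-26.5,2],"delta_rot":[0,0,0],"gripper":-1},{"travel":[8.8,-30.2,3.5],"delta_rot":[0,0,0],"gripper":-1}]}}

```text
time_s: 2.23
tool_pos: [0.5025, 0.0272, 0.214]
tool_rot: [3.115, -0.41, 0.005]
force: [0.5, -0.8, 0.2]
finger_gap: -0.0003
grasp_force: 0.0
```

```bash
python3 - <<'E'
from h import *
import cv2
go([.508,.034,.2],-15)
L={"scale":(0,0,0),"well_mouth":(0,-.05,.05),"power_key_top":(-.035,.088,.055),"guard_rib":None}
for c in ("wrist","scene","side","wrist"):
    p=arm.camera(c)
    if c=="wrist": cv2.imwrite("pics/w1.png",p["frame"][:,:,::-1])
    for n in L:
        for r in arm.place_of(p,n)[:1]: print(c,n,np.round(r["location"],4),round(r["confidence"],2))
go([.508,.034,.2],-15)
print(p["K"],p["extrinsics"])
E
```

```text
t 2.2333 pos [0.5025 0.0272 0.214 ] travel [ 0.36 -0.8   1.4 ] rot [-0.01 -0.17  0.02]
wrist scale [0.5292 0.1033 0.004 ] 0.91
wrist well_mouth [0.5159 0.0526 0.0512] 0.89
wrist power_key_top [0.5183 0.1943 0.0557] 0.71
wrist guard_rib [0.5196 0.0653 0.0699] 0.73
scene scale [5.294e-01 1.022e-01 2.000e-04] 0.81
scene power_key_top [0.5214 0.1964 0.0559] 0.38
scene guard_rib [0.5174 0.0685 0.0721] 0.93
side scale [ 0.5266  0.0961 -0.0006] 0.56
side well_mouth [0.5156 0.0527 0.0515] 0.79
side power_key_top [0.5192 0.1935 0.0587] 0.58
side guard_rib [0.5201 0.1961 0.0554] 0.67
wrist scale [ 0.5314  0.1003 -0.0008] 0.88
wrist well_mouth [0.5112 0.0544 0.0503] 0.77
wrist power_key_top [0.6448 0.0443 0.0422] 0.69
wrist guard_rib [0.5196 0.067  0.0719] 0.79
t 3.2333 pos [0.5013 0.0251 0.2133] travel [ 0.42 -1.03  1.33] rot [ 0. -0. -0.]
[[371.64829954   0.         320.59101332]
 [  0.         371.64829954 246.70271036]
 [  0.           0.           1.        ]] [[-0.26001366 -0.9656039   0.00141832  0.15489504]
 [-0.91731366  0.24746844  0.3119215   0.42329871]
 [-0.30154361  0.07980281 -0.95010682  0.49633671]
 [ 0.          0.          0.          1.        ]]
```

View pics/w1.png

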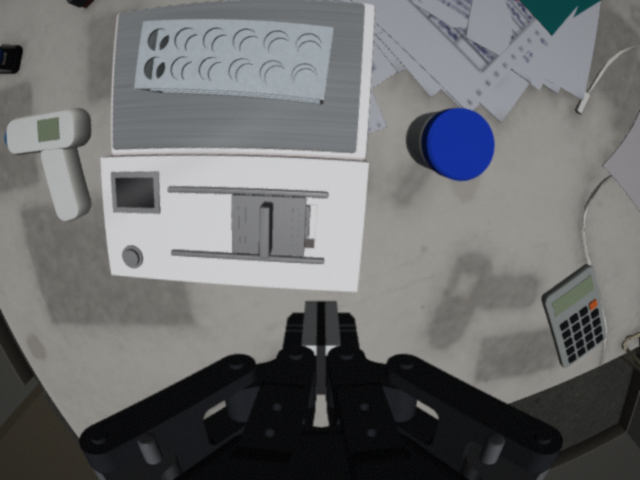

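```bash
cat >>h.py <<'E'
def px2w(p,uv,z):
    K,E=p["K"],p["extrinsics"]; d=(np.array(uv)-K[:2,2])/K[0,0]; r=np.linalg.norm(d)
    ray=E[:3,:3].T@np.array([*(d/r*np.sin(r)),np.cos(r)]); c=-E[:3,:3].T@E[:3,3]
    return c+ray*(z-c[2])/ray[2]
E
python3 - <<'E'
from h import *
p=arm.camera("wrist")
W={}
for n,uv,z in [("rearL",(168,189),.055),("rearR",(328,194),.055),("frontL",(172,253),.055),("frontR",(324,261),.055),("cRL",(102,157),.05),("cRR",(368,162),.05),("cFR",(358,291),.05),("cFL",(112,275),.05),("pk",(133,257),.055),("ribr",(266,204),.074),("ribf",(264,257),.074)]:
    W[n]=px2w(p,uv,z)[:2]; print(n,np.round(W[n],4))
S={"cRL":(.055,.115),"cRR":(.055,-.115),"cFR":(-.055,-.115),"cFL":(-.055,.115),"pk":(-.035,.088)}
a=np.array([S[k] for k in S]);b=np.array([W[k] for k in S])
am,bm=a.mean(0),b.mean(0);H=(a-am).T@(b-bm);th=np.arctan2(H[0,1]-H[1,0],H[0,0]+H[1,1])
c,s=np.cos(th),np.sin(th);M=np.array([[c,-s],[s,c]]);o=bm-M@am
print("yaw",np.degrees(th),"origin",o,"well",o+M@[0,-.05]);print(np.round(b-(a@M.T+o),4))
for k in W: print(k,np.round(M.T@(W[k]-o),4))
E
```

```text
rearL [0.5683 0.1367]
rearR [0.528  0.0127]
frontL [0.5156 0.1535]
frontR [0.4755 0.0298]
cRL [0.6152 0.192 ]
cRR [ 0.5439 -0.0239]
cFR [0.4394 0.0091]
cFL [0.5105 0.2274]
pk [0.5221 0.1929]
ribr [0.5362 0.0578]
ribf [0.4973 0.0716]
yaw -18.18185469588389 origin [0.52737593 0.100618  ] well [0.51177423 0.05311446]
[[-0.0003 -0.0007]
 [ 0.0002  0.0019]
 [ 0.0001  0.0006]
 [-0.0005  0.0004]
 [ 0.0005 -0.0022]]
rearL [0.0276 0.047 ]
rearR [ 0.0281 -0.0834]
frontL [-0.0277  0.0466]
frontR [-0.0272 -0.0834]
cRL [0.0549 0.1142]
cRR [ 0.0546 -0.1131]
cFR [-0.055  -0.1144]
cFL [-0.0556  0.1152]
pk [-0.0338  0.0861]
ribr [ 0.0218 -0.0379]
ribf [-0.0195 -0.0369]
```

```bash
cat >>h.py <<'E'
YAW=-18.2
def sc(x,y,z):
    c,s=np.cos(np.radians(YAW)),np.sin(np.radians(YAW))
    return [.5274+c*x-s*y,.1006+s*x+c*y,z]
def loc():
    s=arm.observe();d=np.array(s["tool_pos"][:2])-[.5274,.1006];c,n=np.cos(np.radians(YAW)),np.sin(np.radians(YAW))
    print("scale xy mm",np.round(1000*np.array([c*d[0]+n*d[1],-n*d[0]+c*d[1],s["tool_pos"][2]]),1),"F",np.round(s["force"],1),"tip",arm.tip_extent)
E
python3 -c "
from h import *
loc();go(sc(0,-.074,.077),YAW)"
```

```text
scale xy mm [ -1.3 -79.8 213.3] F [ 0.5 -0.  -1.2] tip 0.017
t 3.2833 pos [0.5013 0.0252 0.2133] travel [ 0.16 -0.57 13.63] rot [-0.   0.   3.2]
```

{"fn": "move_arm", "kwargs": {"steps": [{"travel":[0.1,-0.3,2],"delta_rot":[0,0,1.5],"gripper":-1},{"travel":[0.15,-0.5,4.5],"delta_rot":[0,0,3.2],"gripper":-1},{"travel":[0.15,-0.55,7],"delta_rot":[0,0,3.2],"gripper":-1},{"travel":[0.15,-0.55,9.5],"delta_rot":[0,0,3.2],"gripper":-1},{"travel":[0.15,-0.55,11.5],"delta_rot":[0,0,3.2],"gripper":-1},{"travel":[0.15,-0.55,12.5],"delta_rot":[0,0,3.2],"gripper":-1},{"travel":[0.15,-0.55,13.1],"delta_rot":[0,0,3.2],"gripper":-1},{"travel":[0.15,-0.55,13.4],"delta_rot":[0,0,3.2],"gripper":-1}]}}

```text
time_s: 3.95
tool_pos: [0.5041, 0.0301, 0.0787]
tool_rot: [-3.102, 0.497, 0.001]
force: [0.5, 0.2, 1.4]
finger_gap: -0.0004
grasp_force: 0.0
```

```bash
python3 - <<'E'
from h import *
import cv2
p=arm.camera("wrist");cv2.imwrite("pics/w2.png",p["frame"][:,:,::-1])
loc();go(sc(0,-.074,.077),YAW)
E
```

```text
scale xy mm [ -0.1 -74.3  78.8] F [-0.3  0.4 -0.3] tip 0.017
t 4.0 pos [0.5041 0.0301 0.0788] travel [ 0.01 -0.03  0.18] rot [ 0.    0.04 -0.01]
```

View pics/w2.png

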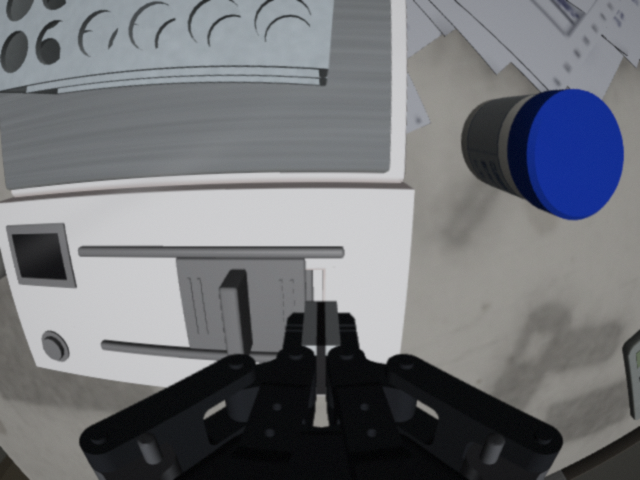

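{"fn": "move_arm", "kwargs": {"steps": [{"travel":[0,-0.6,0.1],"delta_rot":[0,0,0],"gripper":-1},{"travel":[0,-1.3,0.1],"delta_rot":[0,0,0],"gripper":-1},{"travel":[0,-2.0,0.1],"delta_rot":[0,0,0],"gripper":-1},{"travel":[0,-2.8,0.1],"delta_rot":[0,0,0],"gripper":-1},{"travel":[0,-3.6,0.1],"delta_rot":[0,0,0],"gripper":-1},{"travel":[0,-4.4,0.1],"delta_rot":[0,0,0],"gripper":-1},{"travel":[0,-5.1,0.1],"delta_rot":[0,0,0],"gripper":-1},{"travel":[0,-5.6,0.1],"delta_rot":[0,0,0],"gripper":-1}]}}

```text
time_s: 4.67
tool_pos: [0.522, 0.0842, 0.0784]
tool_rot: [-3.102, 0.496, -0.0]
force: [0.1, -0.5, 0.7]
finger_gap: -0.0001
grasp_force: 0.7
```

{"fn": "move_arm", "kwargs": {"steps": [{"travel":[0,-0.1,0],"delta_rot":[0,0,0],"gripper":-1},{"travel":[0,-0.2,0],"delta_rot":[0,0,0],"gripper":-1},{"travel":[0,-0.3,0],"delta_rot":[0,0,0],"gripper":-1},{"travel":[0,-0.4,0],"delta_rot":[0,0,0],"gripper":-1},{"travel":[0,-0.5,0],"delta_rot":[0,0,0],"gripper":-1},{"travel":[0,-0.6,0],"delta_rot":[0,0,0],"gripper":-1},{"travel":[0,-0.6,0],"delta_rot":[0,0,0],"gripper":-1},{"travel":[0,-0.6,0],"delta_rot":[0,0,0],"gripper":-1}]}}

```text
time_s: 5.33
tool_pos: [0.5235, 0.089, 0.0783]
tool_rot: [-3.102, 0.497, 0.0]
force: [-0.8, -0.8, 0.1]
finger_gap: -0.0001
grasp_force: 0.2
```

```bash
python3 - <<'E'
from h import *
import cv2
p=arm.camera("wrist");cv2.imwrite("pics/w3.png",p["frame"][:,:,::-1])
loc()
E
```

```text
scale xy mm [ -0.1 -12.2  78.3] F [ 0.2 -0.1  1.7] tip 0.017
```

View pics/w3.png

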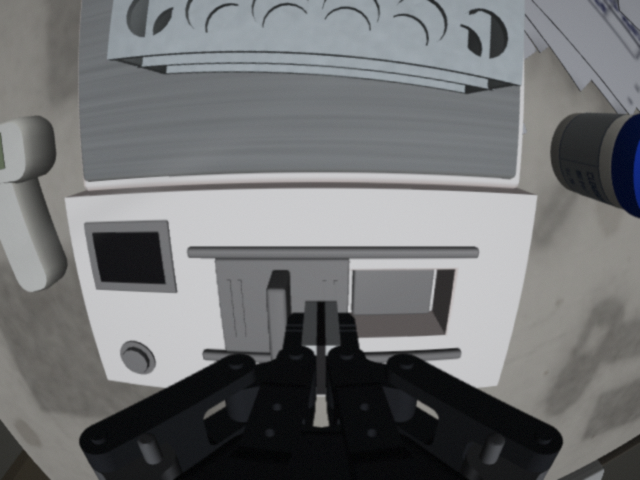

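{"fn": "move_arm", "kwargs": {"steps": [{"travel":[0,-0.1,0],"delta_rot":[0,0,0],"gripper":-1},{"travel":[0,-0.2,0],"delta_rot":[0,0,0],"gripper":-1},{"travel":[0,-0.25,0],"delta_rot":[0,0,0],"gripper":-1},{"travel":[0,-0.3,0],"delta_rot":[0,0,0],"gripper":-1},{"travel":[0,-0.35,0],"delta_rot":[0,0,0],"gripper":-1},{"travel":[0,-0.4,0],"delta_rot":[0,0,0],"gripper":-1},{"travel":[0,-0.4,0],"delta_rot":[0,0,0],"gripper":-1},{"travel":[0,-0.4,0],"delta_rot":[0,0,0],"gripper":-1}]}}

```text
time_s: 6.05
tool_pos: [0.5248, 0.0929, 0.0783]
tool_rot: [-3.102, 0.497, 0.0]
force: [-1.0, 0.4, -1.1]
finger_gap: -0.0002
grasp_force: 0.3
```

```bash
python3 -c "
from h import *
loc()"
```

```text
scale xy mm [-0.1 -8.2 78.3] F [-1.   0.4 -1.1] tip 0.017
```

{"fn": "move_arm", "kwargs": {"steps": [{"travel":[0,-0.05,0],"delta_rot":[0,0,0],"gripper":-1},{"travel":[0,-0.1,0],"delta_rot":[0,0,0],"gripper":-1},{"travel":[0,-0.15,0],"delta_rot":[0,0,0],"gripper":-1},{"travel":[0,-0.2,0],"delta_rot":[0,0,0],"gripper":-1},{"travel":[0,-0.25,0],"delta_rot":[0,0,0],"gripper":-1},{"travel":[0,-0.3,0],"delta_rot":[0,0,0],"gripper":-1},{"travel":[0,-0.3,0],"delta_rot":[0,0,0],"gripper":-1},{"travel":[0,-0.3,0],"delta_rot":[0,0,0],"gripper":-1}]}}

```text
time_s: 6.72
tool_pos: [0.5253, 0.0946, 0.0783]
tool_rot: [3.1, -0.496, -0.001]
force: [-2.7, -8.1, 1.2]
finger_gap: -0.0002
grasp_force: 4.5
```

```bash
python3 - <<'E'
from h import *
import cv2
p=arm.camera("wrist");cv2.imwrite("pics/w4.png",p["frame"][200:400,150:500,::-1].repeat(2,0).repeat(2,1))
loc()
E
```

```text
scale xy mm [-0.1 -6.3 78.3] F [-3.8 -8.3  1.8] tip 0.017
```

View pics/w4.png

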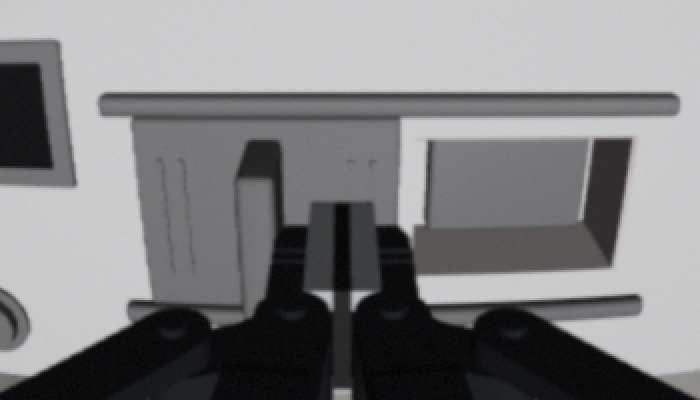

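{"fn": "move_arm", "kwargs": {"steps": [{"travel":[0,0.3,0],"delta_rot":[0,0,0],"gripper":-1},{"travel":[0,1.0,0],"delta_rot":[0,0,0],"gripper":-1},{"travel":[0,1.9,0],"delta_rot":[0,0,0],"gripper":-1},{"travel":[0,2.8,0],"delta_rot":[0,0,0],"gripper":-1},{"travel":[0,3.6,0],"delta_rot":[0,0,0],"gripper":-1},{"travel":[0,4.2,0],"delta_rot":[0,0,0],"gripper":-1},{"travel":[0,4.45,0],"delta_rot":[0,0,0],"gripper":-1},{"travel":[0,4.45,0],"delta_rot":[0,0,0],"gripper":-1}]}}

```text
time_s: 7.43
tool_pos: [0.5117, 0.0527, 0.0784]
tool_rot: [-3.102, 0.499, -0.0]
force: [-0.3, -0.4, 0.1]
finger_gap: -0.0
grasp_force: 0.0
```

```bash
python3 - <<'E'
from h import *
import cv2
p=arm.camera("wrist");cv2.imwrite("pics/w5.png",p["frame"][200:400,150:500,::-1].repeat(2,0).repeat(2,1))
loc()
E
```

```text
scale xy mm [  0.  -50.   78.4] F [0.3 0.4 0.7] tip 0.017
```

View pics/w5.png

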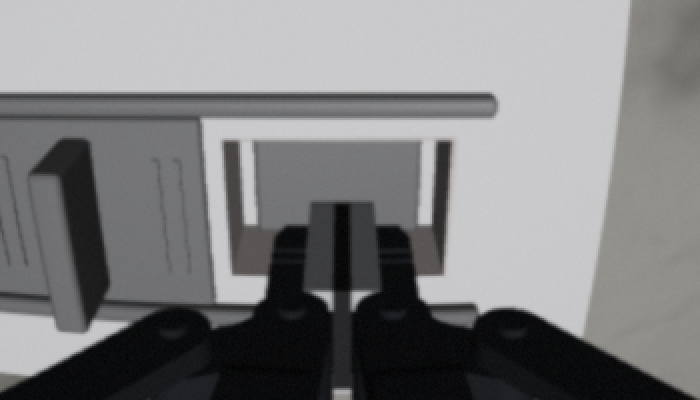

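{"fn": "move_arm", "kwargs": {"steps": [{"travel":[0,0,0.4],"delta_rot":[0,0,0],"gripper":-1},{"travel":[0,0,0.8],"delta_rot":[0,0,0],"gripper":-1},{"travel":[0,0,1.2],"delta_rot":[0,0,0],"gripper":-1},{"travel":[0,0,1.6],"delta_rot":[0,0,0],"gripper":-1},{"travel":[0,0,2.0],"delta_rot":[0,0,0],"gripper":-1},{"travel":[0,0,2.3],"delta_rot":[0,0,0],"gripper":-1},{"travel":[0,0,2.5],"delta_rot":[0,0,0],"gripper":-1},{"travel":[0,0,2.5],"delta_rot":[0,0,0],"gripper":-1}]}}

```text
time_s: 8.15
tool_pos: [0.5116, 0.0534, 0.0529]
tool_rot: [3.102, -0.497, -0.001]
force: [-0.3, -0.7, -0.5]
finger_gap: 0.0002
grasp_force: 0.0
```

{"fn": "move_arm", "kwargs": {"steps": [{"travel":[0,0,0.1],"delta_rot":[0,0,0],"gripper":-1},{"travel":[0,0,0.2],"delta_rot":[0,0,0],"gripper":-1},{"travel":[0,0,0.3],"delta_rot":[0,0,0],"gripper":-1},{"travel":[0,0,0.4],"delta_rot":[0,0,0],"gripper":-1},{"travel":[0,0,0.5],"delta_rot":[0,0,0],"gripper":-1},{"travel":[0,0,0.55],"delta_rot":[0,0,0],"gripper":-1},{"travel":[0,0,0.55],"delta_rot":[0,0,0],"gripper":-1},{"travel":[0,0,0.55],"delta_rot":[0,0,0],"gripper":-1}]}}

```text
time_s: 8.82
tool_pos: [0.5119, 0.0533, 0.0479]
tool_rot: [-3.102, 0.497, -0.0]
force: [-0.9, 0.1, 3.3]
finger_gap: -0.0
grasp_force: 1.4
```

{"fn": "move_arm", "kwargs": {"steps": [{"travel":[0,0,0.05],"delta_rot":[0,0,0],"gripper":-1},{"travel":[0,0,0.1],"delta_rot":[0,0,0],"gripper":-1},{"travel":[0,0,0.15],"delta_rot":[0,0,0],"gripper":-1},{"travel":[0,0,0.2],"delta_rot":[0,0,0],"gripper":-1},{"travel":[0,0,0.25],"delta_rot":[0,0,0],"gripper":-1},{"travel":[0,0,0.3],"delta_rot":[0,0,0],"gripper":-1},{"travel":[0,0,0.3],"delta_rot":[0,0,0],"gripper":-1},{"travel":[0,0,0.3],"delta_rot":[0,0,0],"gripper":-1}]}}

```text
time_s: 9.48
tool_pos: [0.512, 0.0533, 0.0459]
tool_rot: [3.102, -0.497, 0.002]
force: [-3.9, 0.4, 15.2]
finger_gap: 0.0001
grasp_force: 7.7
```

{"fn": "move_arm", "kwargs": {"steps": [{"travel":[0,0,0],"delta_rot":[0,0,0],"gripper":-1},{"travel":[0,0,0],"delta_rot":[0,0,0],"gripper":-1},{"travel":[0,0,0],"delta_rot":[0,0,0],"gripper":-1},{"travel":[0,0,0],"delta_rot":[0,0,0],"gripper":-1},{"travel":[0,0,0],"delta_rot":[0,0,0],"gripper":-1},{"travel":[0,0,0],"delta_rot":[0,0,0],"gripper":-1},{"travel":[0,0,0],"delta_rot":[0,0,0],"gripper":-1},{"travel":[0,0,0],"delta_rot":[0,0,0],"gripper":-1}]}}

```text
time_s: 10.15
tool_pos: [0.512, 0.0533, 0.0459]
tool_rot: [3.102, -0.497, 0.002]
force: [-4.3, 0.1, 15.1]
finger_gap: -0.0001
grasp_force: 7.7
```

{"fn": "move_arm", "kwargs": {"steps": [{"travel":[0,0,0],"delta_rot":[0,0,0],"gripper":-1},{"travel":[0,0,0],"delta_rot":[0,0,0],"gripper":-1},{"travel":[0,0,0],"delta_rot":[0,0,0],"gripper":-1},{"travel":[0,0,0],"delta_rot":[0,0,0],"gripper":-1},{"travel":[0,0,0],"delta_rot":[0,0,0],"gripper":-1},{"travel":[0,0,0],"delta_rot":[0,0,0],"gripper":-1},{"travel":[0,0,0],"delta_rot":[0,0,0],"gripper":-1},{"travel":[0,0,0],"delta_rot":[0,0,0],"gripper":-1}]}}

```text
time_s: 10.82
tool_pos: [0.512, 0.0533, 0.0459]
tool_rot: [3.102, -0.497, 0.002]
force: [-3.5, -0.2, 14.9]
finger_gap: -0.0
grasp_force: 7.7
```

{"fn": "move_arm", "kwargs": {"steps": [{"travel":[0,0,-0.3],"delta_rot":[0,0,0],"gripper":-1},{"travel":[0,0,-0.8],"delta_rot":[0,0,0],"gripper":-1},{"travel":[0,0,-1.5],"delta_rot":[0,0,0],"gripper":-1},{"travel":[0,0,-2.5],"delta_rot":[0,0,0],"gripper":-1},{"travel":[0,0,-3.8],"delta_rot":[0,0,0],"gripper":-1},{"travel":[0,0,-5],"delta_rot":[0,0,0],"gripper":-1},{"travel":[0,0,-6],"delta_rot":[0,0,0],"gripper":-1},{"travel":[0,0,-6.5],"delta_rot":[0,0,0],"gripper":-1}]}}

```text
time_s: 11.48
tool_pos: [0.512, 0.0533, 0.1111]
tool_rot: [-3.102, 0.497, -0.002]
force: [-0.5, 0.0, 0.1]
finger_gap: 0.0003
grasp_force: 0.0
```

```bash
python3 -c "
from h import *
loc();go(sc(0,.045,.11),YAW)"
```

```text
scale xy mm [ 1.000e-01 -4.970e+01  1.111e+02] F [-0.5  0.   0.1] tip 0.017
t 11.4833 pos [0.512  0.0533 0.1111] travel [-0.01 -9.47  0.11] rot [-0.01 -0.06 -0.  ]
```

{"fn": "move_arm", "kwargs": {"steps": [{"travel":[0,-1,0],"delta_rot":[0,0,0],"gripper":-1},{"travel":[0,-2.5,0],"delta_rot":[0,0,0],"gripper":-1},{"travel":[0,-4.2,0],"delta_rot":[0,0,0],"gripper":-1},{"travel":[0,-6,0],"delta_rot":[0,0,0],"gripper":-1},{"travel":[0,-7.5,0],"delta_rot":[0,0,0],"gripper":-1},{"travel":[0,-8.5,0],"delta_rot":[0,0,0],"gripper":-1},{"travel":[0,-9,0],"delta_rot":[0,0,0],"gripper":-1},{"travel":[0,-9,0],"delta_rot":[0,0,0],"gripper":-1}]}}

```text
time_s: 12.15
tool_pos: [0.5399, 0.1397, 0.1094]
tool_rot: [3.102, -0.495, -0.001]
force: [0.3, -0.0, 0.7]
finger_gap: -0.0001
grasp_force: 0.0
```

{"fn": "move_arm", "kwargs": {"steps": [{"travel":[0,0,0.5],"delta_rot":[0,0,0],"gripper":-1},{"travel":[0,0,1],"delta_rot":[0,0,0],"gripper":-1},{"travel":[0,0,1.5],"delta_rot":[0,0,0],"gripper":-1},{"travel":[0,0,2],"delta_rot":[0,0,0],"gripper":-1},{"travel":[0,0,2.6],"delta_rot":[0,0,0],"gripper":-1},{"travel":[0,0,3.1],"delta_rot":[0,0,0],"gripper":-1},{"travel":[0,0,3.3],"delta_rot":[0,0,0],"gripper":-1},{"travel":[0,0,3.3],"delta_rot":[0,0,0],"gripper":-1}]}}

```text
time_s: 12.82
tool_pos: [0.5397, 0.1387, 0.0762]
tool_rot: [3.102, -0.497, -0.002]
force: [-0.8, 0.2, 0.7]
finger_gap: -0.0005
grasp_force: 0.0
```

```bash
python3 - <<'E'
from h import *
import cv2
p=arm.camera("wrist");cv2.imwrite("pics/w6.png",p["frame"][:,:,::-1])
loc()
E
```

```text
scale xy mm [-0.1 40.2 76.6] F [-0.3 -0.6 -0.2] tip 0.017
```

View pics/w6.png

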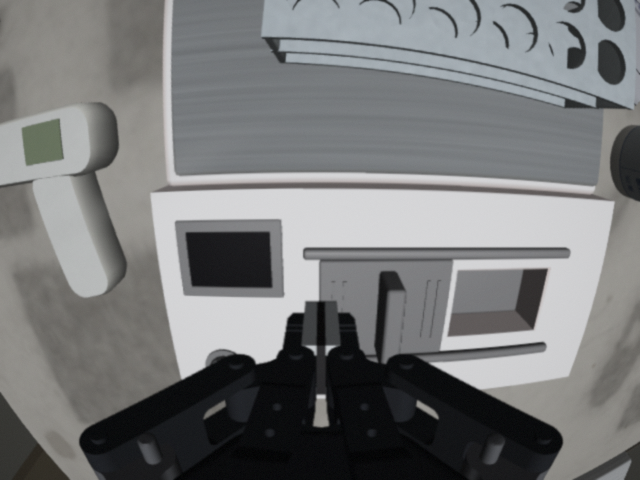

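{"fn": "move_arm", "kwargs": {"steps": [{"travel":[0,0.4,-0.15],"delta_rot":[0,0,0],"gripper":-1},{"travel":[0,0.9,-0.15],"delta_rot":[0,0,0],"gripper":-1},{"travel":[0,1.5,-0.15],"delta_rot":[0,0,0],"gripper":-1},{"travel":[0,2.2,-0.15],"delta_rot":[0,0,0],"gripper":-1},{"travel":[0,2.9,-0.15],"delta_rot":[0,0,0],"gripper":-1},{"travel":[0,3.6,-0.15],"delta_rot":[0,0,0],"gripper":-1},{"travel":[0,4.2,-0.15],"delta_rot":[0,0,0],"gripper":-1},{"travel":[0,4.7,-0.15],"delta_rot":[0,0,0],"gripper":-1}]}}

```text
time_s: 13.53
tool_pos: [0.5251, 0.0934, 0.0784]
tool_rot: [-3.102, 0.498, -0.0]
force: [0.0, 1.7, 0.5]
finger_gap: -0.0
grasp_force: 0.7
```

{"fn": "move_arm", "kwargs": {"steps": [{"travel":[0,0.5,0],"delta_rot":[0,0,0],"gripper":-1},{"travel":[0,1.0,0],"delta_rot":[0,0,0],"gripper":-1},{"travel":[0,1.4,0],"delta_rot":[0,0,0],"gripper":-1},{"travel":[0,1.8,0],"delta_rot":[0,0,0],"gripper":-1},{"travel":[0,2.1,0],"delta_rot":[0,0,0],"gripper":-1},{"travel":[0,2.3,0],"delta_rot":[0,0,0],"gripper":-1},{"travel":[0,2.4,0],"delta_rot":[0,0,0],"gripper":-1},{"travel":[0,2.4,0],"delta_rot":[0,0,0],"gripper":-1}]}}

```text
time_s: 14.2
tool_pos: [0.5176, 0.0712, 0.0783]
tool_rot: [3.102, -0.497, -0.0]
force: [-0.2, 0.3, -0.6]
finger_gap: 0.0003
grasp_force: 0.0
```

```bash
python3 -c "
from h import *
loc()"
```

```text
scale xy mm [ -0.1 -31.   78.3] F [-0.2  0.3 -0.6] tip 0.017
```

{"fn": "move_arm", "kwargs": {"steps": [{"travel":[0,0.05,0],"delta_rot":[0,0,0],"gripper":-1},{"travel":[0,0.1,0],"delta_rot":[0,0,0],"gripper":-1},{"travel":[0,0.15,0],"delta_rot":[0,0,0],"gripper":-1},{"travel":[0,0.2,0],"delta_rot":[0,0,0],"gripper":-1},{"travel":[0,0.25,0],"delta_rot":[0,0,0],"gripper":-1},{"travel":[0,0.3,0],"delta_rot":[0,0,0],"gripper":-1},{"travel":[0,0.35,0],"delta_rot":[0,0,0],"gripper":-1},{"travel":[0,0.35,0],"delta_rot":[0,0,0],"gripper":-1}]}}

```text
time_s: 14.87
tool_pos: [0.5171, 0.0699, 0.0784]
tool_rot: [-3.098, 0.497, -0.002]
force: [4.8, 12.9, -0.4]
finger_gap: -0.0002
grasp_force: 7.0
```

```bash
python3 -c "
from h import *
loc()"
```

```text
scale xy mm [ -0.1 -32.4  78.4] F [ 4.8 12.9 -0.4] tip 0.017
```

{"fn": "move_arm", "kwargs": {"steps": [{"travel":[0,-0.4,0],"delta_rot":[0,0,0],"gripper":-1},{"travel":[0,-1,0],"delta_rot":[0,0,0],"gripper":-1},{"travel":[0,-1.3,-0.5],"delta_rot":[0,0,0],"gripper":-1},{"travel":[0,-1.3,-2],"delta_rot":[0,0,0],"gripper":-1},{"travel":[0,-1.3,-5],"delta_rot":[0,0,0],"gripper":-1},{"travel":[0,-1.3,-8.5],"delta_rot":[0,0,0],"gripper":-1},{"travel":[0,-1.3,-11],"delta_rot":[0,0,0],"gripper":-1},{"travel":[0,-1.3,-12],"delta_rot":[0,0,0],"gripper":-1}]}}

```text
time_s: 15.53
tool_pos: [0.5217, 0.0804, 0.2025]
tool_rot: [-3.102, 0.497, -0.009]
force: [-0.6, -0.6, 0.2]
finger_gap: 0.0002
grasp_force: 0.0
```

```bash
python3 - <<'E'
from h import *
import cv2
p=arm.camera("wrist");cv2.imwrite("pics/w7.png",p["frame"][:,:,::-1])
loc()
E
```

```text
scale xy mm [  1.1 -20.9 202.8] F [0.7 0.2 1. ] tip 0.017
```

View pics/w7.png

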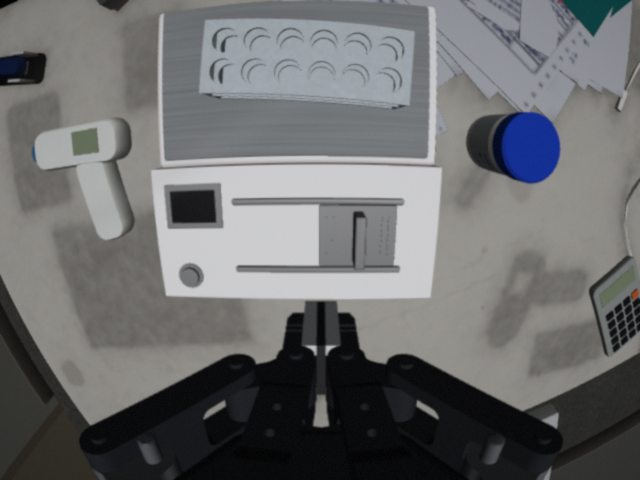

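The guard plate (columns 318–397) covers the well and sits against its shut end. The rack, tub and thermometer look undisturbed, and the arm is clear.

```bash
python3 -c "
from workcell import arm
print(arm.close_job())"
```

```text
the job is handed in; nothing more can be done
None
```

I opened the guard to its stop, held the tare key fully down for over 1 s and released it, then pushed the guard fully shut. The power key was not pressed, the rack, tub and thermometer look unmoved, and the job is handed in, with the arm clear and about 15.5 s used.

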